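# Open the child-proofed glaze cabinet

## Robot

A 6-joint arm with a two-finger parallel gripper is mounted at the origin on the work surface. World frame = base frame: x ahead of the robot, y to its left, z up, the work surface at z = 0. Lengths are in m, angles in rad, forces in N, time in s.
With the tool pointing down it reaches from about 0.25 to 0.8 m from the base axis. Payload 8.5 kg.
Tool frame: the origin (TCP) lies between the finger pads; the fingertips stand 25 mm ahead of it and the grasp point (between the pads) lies 6 mm ahead of it; x points along the fingers, z is the direction in which the jaws open and shut, and the axes are right-handed (so a half turn about x gives the same grasp; the last joint's range is limited). The gripper opens to 85 mm and grips with 20 to 120 N. Pads are 22 mm wide; open, the fingers measure 114 mm over their backs; the gripper's body (76 mm by 85 mm) begins 54 mm behind the grasp point. The pads swing forward as they close: fully open they stand 13 mm farther back than shut.
Start: joints at [-1.326, 0.238, -0.013, 1.319, 0, 1.571], TCP at [0.127, -0.509, 0.256] pointing down, gripper open.
Joint ranges: [-2.66, 2.66], [-1.03, 1.9], [-1.14, 1.46], [-1.82, 2.27], [-1.45, 1.34], [-3.14, 3.14]. Speed limits (rad/s): [2.22, 2.22, 2.79, 3.14, 3.14, 3.14].

## Interface

Orientations are given as [roll, pitch, yaw] about the fixed x, y, z axes, in that order (R = Rz(yaw) Ry(pitch) Rx(roll)).
In Python, from rig import arm gives the robot as it stands.
- The arm moves only by the shell command python3 -m handwheel 'ROWS'. ROWS is JSON, a list of rows, each a list of 3 entries, a list of its own where there are three numbers: the gripper command: -1 is fully open, 1 is shut, values between are in proportion, then the shift along the tool's x, y, z scaled (see below), then the turn, a rotation vector about the tool's x, y, z scaled (see below). In form: [[jaw, [x, y, z], [ax, ay, az]], ...]. A call has exactly 5 rows; each row shifts and turns the commanded pose from where the row before left it, along the tool's axes as they then stand; what a row does not reach is not made up. The controller multiplies each number of a shift by 0.4 m and each number of a turn by 0.08 rad. A row lasts 1/10 s, in which the tool goes at most 50 mm and 8.59 degrees, less where a joint would pass 70% of its speed; a pose out of reach is approached as far as the arm can. A call with a number of a shift or a turn outside -1 to 1 is refused whole. A call with a gripper value outside its range is refused whole. The fingers move at their own pace and stop on an object; the grip force is fixed at half the most. Time passes only in rows, so rows that do not move let the fingers close, or fill a call up. It gives the time, the measured TCP pose, the force and the opening at its end, in the units of the state.
- arm.get_obs(): the state, without advancing time (a new reading comes with each control period).
- arm.grab_frame(name): name is "side" or "top" or "wrist"; returns the picture (420x560x3 uint8, blue, green, red); there is no depth.
- arm.camera_params(name): a dict with "intrinsics" (3x3 intrinsics, pixels), "R" (3x3) and "t" (3): a world point X has camera coordinates R X + t. Camera axes: x right, y down, z forward; pixel columns grow to the right and rows downward; lengths in m; the calibration is good to about 2 mm. A picture is of the moment at which its call begins: read the wrist's pose just before it. camera_params takes no time and is no camera call; for the wrist camera it gives the pose at the moment of the call.
- arm.close_job(): hands the job in, once; it reports no verdict.
The state is a dict: "time_s": time; "joint_positions": joint angles; "qvel": joint speeds; "effort": joint torques, N m; "tcp_pos": TCP position; "tool_rot": TCP orientation; "ft_force": force on the tool from outside, world axes, zero at the start; "ft_torque": the same for the moment, N m; "finger_gap": finger opening in m.
Only numpy, scipy, OpenCV 4.12 (cv2) and the standard library are available. Lean on these libraries where they do the work, as an engineer would, in place of code of your own. Each camera call takes 0.05 s, during which the arm holds its last target. There are 200 camera calls.

## Task

Open the glaze cabinet on the bench. Draw its door ajar until the hidden safety catch stops it, then feel for the catch through the gap at the top, press it down and, while it is down, pull the door past it and swing it on until it stands open at about a right angle to the cabinet. Leave it standing like that and do not shift or knock over the jars, the mug or the tub around it.

Things in the scene. Friction and masses are not known exactly. Their poses are not given: they have to be found in the camera images.
- door (a joint): opening angle of the wooden door in rad: 0 shut, 1.57 at a right angle, stops at 1.75. It covers the cabinet's whole front: 246 mm wide, 18 mm thick, top edge level with the cabinet's top. Hinged at its end nearer the robot on a vertical axis; seen from above it opens anticlockwise, its free end swinging out to the robot's left. A stiff hinge (0.25 N m) keeps it wherever it is left.
- cabinet: fixed grey steel box, 180 mm deep (its x), 250 wide (its y), 180 high; origin at the centre of its underside on the bench. Its front is its -x side, turned roughly to the robot's left. Inside the front's upper edge a 9 mm thick lip hangs down 18 mm from the top; the barb of the catch hooks behind it.
- door_hinge (a point): point on the hinge axis at the height of the door's top edge (180 mm above the bench). The axis lies in the plane of the door's inner face (the cabinet's front plane when shut), at the door's edge. Axes turn with the door: z up, y along the door from hinge to free end, x from the door towards the cabinet's inside.
- door_handle (a point): middle of the door's steel bar handle, a horizontal round bar 12 mm thick, 80 mm long along the door. Bar centre 42 mm off the door's outer face and 16 mm below the door's top edge; its middle lies 185 mm along the door from the hinge: x -60, y 185, z -16 mm in the hinge point's axes. Pinch it across or hook it from above; 36 mm are free between bar and door.
- lip_mid (a point): middle of the cabinet's upper front edge, on its front plane, 180 mm above the bench. The catch stops the door when the door's inner face, measured at the catch, is 36 to 50 mm from this plane (0.17 to 0.48 rad, wider when the catch is nearer the hinge). Its tongue then bridges the gap and can be felt or seen from above. Pulling hard jams the catch and does not free it.
- catch (a joint): how far the catch is pressed, m: 0 up, 0.016 down. Orange tongue, 24 mm wide, inside the door, reaching back 64 to 76 mm from its inner face, flat top 22 mm below the door's top. Its middle is 105 to 200 mm from the hinge, never the same. Pressed straight down 12 mm or more it clears the lip (spring: 3 N to start, 7 N at 13 mm). Hold it down until the door has moved 30 mm on at the catch.
- jar_green: white jar with green lid, 60 mm wide and 75 mm high, standing on the rear half of the cabinet's top; origin at the centre of its foot. To be left alone.
- jar_red: white jar with red lid, 60 mm wide and 75 mm high, standing on the rear half of the cabinet's top; origin at the centre of its foot. To be left alone.
- jar_yellow: white jar with yellow lid, 76 mm wide and 100 mm high, towards the far side of the bench; origin at the centre of its foot. To be left alone.
- clay_mug: terracotta mug, 84 mm wide and 95 mm high, on the left of the bench; origin at the centre of its foot. To be left alone.
- tub: open grey tub, 116 mm wide and 130 mm high, on the left of the bench; origin at the centre of its foot. To be left alone.

How it is judged:
On the way, in this order (a step that is already met when the one before it is completed fails the run):
1. the door is drawn ajar, up to the catch (value of joint door between 0.15 and 0.6 rad and value of joint catch below 0.004 m), for 0.2 s.
2. the catch is pressed down through the gap while the door is ajar (value of joint catch above 0.009 m and value of joint door between 0.15 and 0.75 rad), for 0.1 s.
3. the door has been pulled past the catch (value of joint door above 0.85 rad), for 0.1 s.
At the end, for the whole second after the job is handed in: The door stands still, open by at least 1.3 rad (75 degrees), and none of the three jars, the mug and the tub has moved more than 40 mm or tipped over (value of joint door above 1.3 rad and velocity of joint door between -0.05 and 0.05 rad/s); the robot touches nothing.
It fails at once if a jar, the mug or the tub is moved by more than 40 mm (distance of any of jar_green, jar_red, jar_yellow, clay_mug, tub from where it was at the start of the episode above 0.04 m).
It fails at once if a jar, the mug or the tub is tipped over (angle between any of jar_green, jar_red, jar_yellow, clay_mug, tub's own z axis and vertical above 0.5 rad).
It also fails if it takes over 58 s, if anything falls off the work surface, if the arm or the gripper's body presses on something with over 40 N, if the wrist force passes 120 N, or if a joint passes its speed limit or range.

## Working session

There is one attempt and no reset: what is moved stays moved. The work goes in short steps, Python scripts to look and compute and a shell command to move; the robot and the scene stay as the last step left them, time stands still between calls to the robot, and variables do not carry over. Pictures are saved under pics/ and viewed, about 8 in all and at most 12, crops included, and the job is handed in when it is done.

```bash
mkdir -p pics; ls
python3 - <<'E'
from rig import arm
import cv2
print(arm.get_obs())
for n in("top","side"):
    p=arm.camera_params(n);print(n,p)
    cv2.imwrite(f"pics/{n}0.png",arm.grab_frame(n))
E
```

```text
pics
{'time_s': 0.0, 'joint_positions': array([-1.32600981e+00,  2.38756903e-01, -1.42607268e-02,  1.31918771e+00,
        3.33068163e-05,  1.57080731e+00]), 'qvel': array([-7.64767170e-04,  5.15193723e-04,  6.78190538e-04,  1.17090360e-04,
       -6.67720046e-04, -9.25756063e-05]), 'effort': array([ 4.37246399e-04, -5.38778436e+01,  3.46442556e+01,  1.82111497e-02,
        4.93381106e-05, -3.19889659e-05]), 'tcp_pos': array([ 0.12715048, -0.50897885,  0.2556876 ]), 'tool_rot': array([3.11796961, 1.56938692, 1.79194879]), 'ft_force': array([ 0.7680823 ,  0.64572627, -0.07414618]), 'ft_torque': array([-0.00037373, -0.01816446,  0.02768336]), 'finger_gap': 0.08530634945711926}
top {'intrinsics': array([[391.46470355,   0.        , 287.77793314],
       [  0.        , 391.46470355, 206.69537198],
       [  0.        ,   0.        ,   1.        ]]), 'R': array([[-0.02683736, -0.99962416, -0.00559332],
       [-0.99683599,  0.02718046, -0.07469421],
       [ 0.07481816,  0.00357103, -0.9971908 ]]), 't': array([0.08344865, 0.55249641, 1.03044919])}
side {'intrinsics': array([[506.0465818 ,   0.        , 276.97364129],
       [  0.        , 506.0465818 , 204.59865773],
       [  0.        ,   0.        ,   1.        ]]), 'R': array([[-0.75728161, -0.65268711, -0.02289331],
       [-0.323816  ,  0.40568819, -0.8547282 ],
       [ 0.56715762, -0.63985672, -0.51857073]]), 't': array([0.47613775, 0.23604104, 0.93627884])}
```

View pics/top0.png

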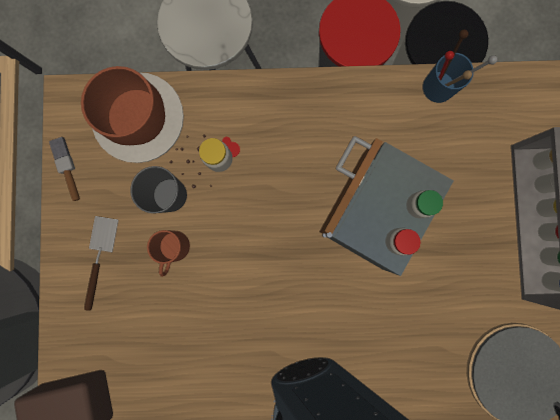

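View pics/side0.png

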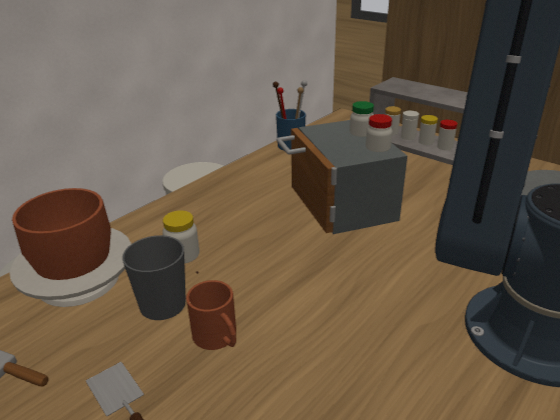

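```bash
cat > h.py <<'E'
import numpy as np,cv2
from rig import arm
from scipy.spatial.transform import Rotation as Ro
def ray(p,uv):
    d=p["R"].T@np.linalg.inv(p["intrinsics"])@np.array([*uv,1.]);return -p["R"].T@p["t"],d
def onz(p,uv,z):
    c,d=ray(p,uv);return c+d*(z-c[2])/d[2]
def proj(p,X):
    c=p["R"]@np.asarray(X)+p["t"];q=p["intrinsics"]@c;return q[:2]/q[2]
E
python3 - <<'E'
from h import *
im=cv2.imread("pics/top0.png");p=arm.camera_params("top")
hsv=cv2.cvtColor(im,cv2.COLOR_BGR2HSV)
print(im[200,380],im[160,360],im[170,370],im[200,300],im[260,380],im[188,345])
m=((im[...,0].astype(int)>=im[...,2]-3)).astype(np.uint8);m[:, :320]=0;m[:,460:]=0;m[:130]=0;m[290:]=0
m=cv2.morphologyEx(m,cv2.MORPH_OPEN,np.ones((7,7)))
c=max(cv2.findContours(m,0,2)[0],key=cv2.contourArea);h=cv2.convexHull(c)
print(cv2.approxPolyDP(h,5,True)[:,0].tolist())
W=np.array([onz(p,q,.18)[:2] for q in h[:,0]],np.float32)
r=cv2.minAreaRect(W);print(r,cv2.boxPoints(r))
for n,q,z in(("handle",(356,157),.164),("yel",(212,150),.1),("mug",(170,245),.095),("tub",(155,188),.13),("hingecap",(327,235),.18),("freeend",(379,141),.18),("jg",(430,203),.255),("jr",(407,241),.255)):print(n,onz(p,q,z))
print(-p["R"].T@p["t"])
E
```

```text
[94 96 89] [23 33 48] [92 95 89] [ 73 102 128] [99 97 89] [24 35 50]
[[382, 145], [449, 179], [441, 208], [401, 273], [333, 240]]
((0.529097318649292, -0.16983208060264587), (0.18730713427066803, 0.25537922978401184), 58.6862907409668) [[ 0.37133372 -0.18348026]
 [ 0.58951294 -0.31620687]
 [ 0.6868609  -0.1561839 ]
 [ 0.4686817  -0.02345729]]
handle [ 0.65598804 -0.09468338  0.164     ]
yel [0.69663143 0.2547211  0.1       ]
mug [0.46166088 0.36296995 0.095     ]
tub [0.60046442 0.38800078 0.13      ]
hingecap [ 0.47593905 -0.01915903  0.18      ]
freeend [ 0.6886198  -0.14627396  0.18      ]
jg [ 0.53662816 -0.22874194  0.255     ]
jr [ 0.45911927 -0.17701895  0.255     ]
[0.47589153 0.06472042 1.06928949]
```

The top view shows the cabinet at about px (327–453, 143–275). The door is on its left edge with the hinge cap near (327,235), the handle near (350,157), and both jars on the rear half. The side view agrees, with the mug, tub and yellow jar well to the left. Next I'll plan the hook over the handle.

```bash
cat >> h.py <<'E'
HG=np.array([.470,-.027]);A0=np.arctan2(-.1327,.2182)
def frame(th): # door axes at opening th
    a=A0+th;u=np.array([np.cos(a),np.sin(a)]);return np.array([u[1],-u[0]]),u
def dp(th,x,y): # world xy of door-frame point
    X,u=frame(th);return HG+x*X+y*u
def pose():
    o=arm.get_obs();return o["tcp_pos"],Ro.from_euler("xyz",o["tool_rot"]).as_matrix(),o
def down(yawz): # tool pointing down, tool z along heading yawz
    z=np.array([np.cos(yawz),np.sin(yawz),0]);x=np.array([0,0,-1.]);return np.stack([x,np.cross(z,x),z],1)
def plan(targets,n,start=None):
    p,R,_=pose() if start is None else (*start,0)
    for (P,Y),k in zip(targets,n):
        P=np.asarray(P,float);T=down(Y);rv=Ro.from_matrix(R.T@T).as_rotvec();p0=p
        for i in range(k):
            q=p0+(P-p0)*(i+1)/k;s=R.T@(q-p)/.4
            print(np.round(s,3).tolist(),np.round(rv/k/.08,2).tolist());p=q;R=R@Ro.from_rotvec(rv/k).as_matrix()
        print('--')
E
python3 - <<'E'
from h import *
p,R,o=pose();print(R.round(3))
print("gap",dp(0,-.036,.185),"A0",A0, "zhead",np.arctan2(R[1,2],R[0,2]))
g=dp(0,-.036,.185)
for Y in (A0,A0+np.pi):
    r=Ro.from_matrix(R.T@down(Y)).as_rotvec();print(Y,r)
E
python3 -m handwheel '[[1,[-0.1,0,0],[0,0,0]],[1,[-0.1,0,0],[0,0,0]],[1,[-0.1,0,0],[0,0,0]],[1,[-0.05,0,0],[0,0,0]],[1,[0,0,0],[0,0,0]]]'
```

```text
[[-0.     0.97   0.242]
 [ 0.001  0.242 -0.97 ]
 [-1.     0.    -0.001]]
gap [ 0.6467705  -0.09236963] A0 -0.54639619359397 zhead -1.3259871273329227
-0.54639619359397 [-7.79590830e-01 -1.22835354e-03 -5.19616408e-04]
2.5951964599958233 [ 2.36200130e+00 -6.46760451e-04  1.52891726e-03]
time_s: 0.6
tcp_pos: [0.1274, -0.51, 0.3989]
tool_rot: [-0.004, 1.567, -1.33]
ft_force: [-0.0, 0.8, 0.1]
finger_gap: 0.0122
```

Run:
```python
from h import *
g=dp(0,-.036,.185)
plan([((.647,-.092,.36),A0)],[18])
```

```text
[0.005, 0.084, -0.039] [-0.54, 0.0, 0.0]
[0.005, 0.086, -0.035] [-0.54, 0.0, 0.0]
[0.005, 0.087, -0.031] [-0.54, 0.0, 0.0]
[0.005, 0.088, -0.028] [-0.54, 0.0, 0.0]
[0.005, 0.09, -0.024] [-0.54, 0.0, 0.0]
[0.005, 0.09, -0.02] [-0.54, 0.0, 0.0]
[0.005, 0.091, -0.016] [-0.54, 0.0, 0.0]
[0.005, 0.092, -0.012] [-0.54, 0.0, 0.0]
[0.005, 0.092, -0.008] [-0.54, 0.0, 0.0]
[0.005, 0.093, -0.004] [-0.54, 0.0, 0.0]
[0.005, 0.093, 0.0] [-0.54, 0.0, 0.0]
[0.005, 0.093, 0.004] [-0.54, 0.0, 0.0]
[0.005, 0.092, 0.008] [-0.54, 0.0, 0.0]
[0.005, 0.092, 0.012] [-0.54, 0.0, 0.0]
[0.005, 0.091, 0.016] [-0.54, 0.0, 0.0]
[0.005, 0.09, 0.02] [-0.54, 0.0, 0.0]
[0.005, 0.09, 0.024] [-0.54, 0.0, 0.0]
[0.005, 0.088, 0.028] [-0.54, 0.0, 0.0]
--
```

```bash
python3 -m handwheel '[[1,[0.005,0.084,-0.039],[-0.54,0,0]],[1,[0.005,0.086,-0.035],[-0.54,0,0]],[1,[0.005,0.087,-0.031],[-0.54,0,0]],[1,[0.005,0.088,-0.028],[-0.54,0,0]],[1,[0.005,0.09,-0.024],[-0.54,0,0]]]'
python3 -m handwheel '[[1,[0.005,0.09,-0.02],[-0.54,0,0]],[1,[0.005,0.091,-0.016],[-0.54,0,0]],[1,[0.005,0.092,-0.012],[-0.54,0,0]],[1,[0.005,0.092,-0.008],[-0.54,0,0]],[1,[0.005,0.093,-0.004],[-0.54,0,0]]]'
python3 -m handwheel '[[1,[0.005,0.093,0],[-0.54,0,0]],[1,[0.005,0.093,0.004],[-0.54,0,0]],[1,[0.005,0.092,0.008],[-0.54,0,0]],[1,[0.005,0.092,0.012],[-0.54,0,0]],[1,[0.005,0.091,0.016],[-0.54,0,0]]]'
python3 -m handwheel '[[1,[0.005,0.09,0.02],[-0.54,0,0]],[1,[0.005,0.09,0.024],[-0.54,0,0]],[1,[0.005,0.088,0.028],[-0.54,0,0]],[1,[0,0,0],[0,0,0]],[1,[0,0,0],[0,0,0]]]'
python3 - <<'E'
from h import *
p,R,o=pose();c=arm.camera_params("wrist");cv2.imwrite("pics/w1.png",arm.grab_frame("wrist"))
np.savez("w1.npz",**c)
print(p,o["joint_positions"],np.arctan2(R[1,2],R[0,2]),-c["R"].T@c["t"])
plan([((.647,-.092,.36),A0)],[1])
for n,x,y,z in(("hinge",0,0,.18),("free in",0,.246,.18),("bar",-.06,.185,.17),("gap",-.036,.185,.164)):print(n,proj(c,[*dp(0,x,y),z]))
E
```

```text
time_s: 1.1
tcp_pos: [0.2723, -0.3918, 0.3849]
tool_rot: [-3.028, 1.569, 2.146]
ft_force: [0.3, 0.2, 0.0]
finger_gap: 0.0002
time_s: 1.6
tcp_pos: [0.4166, -0.2757, 0.375]
tool_rot: [-2.842, 1.569, 2.549]
ft_force: [-0.3, -0.1, 0.6]
finger_gap: 0.0002
time_s: 2.1
tcp_pos: [0.5612, -0.1597, 0.3648]
tool_rot: [-2.775, 1.569, 2.832]
ft_force: [-0.2, -0.8, 0.7]
finger_gap: 0.0004
time_s: 2.6
tcp_pos: [0.6474, -0.091, 0.3581]
tool_rot: [-2.711, 1.568, 3.025]
ft_force: [-0.0, 0.4, 0.2]
finger_gap: -0.0001
[ 0.64743795 -0.09097963  0.3581457 ] [-1.39575233e-01  4.82639452e-01  6.13863535e-01  1.70531173e+00
 -7.69763391e-05  1.97843545e+00] -0.5472162869713397 [ 0.6875354  -0.0259357   0.47484338]
[-0.002, -0.001, 0.001] [-0.02, -0.03, 0.01]
--
hinge [ 95.6053583  227.81183069]
free in [349.98792543 227.72853639]
bar [286.78946342 164.2614761 ]
gap [286.81365179 187.51035876]
```

View pics/w1.png

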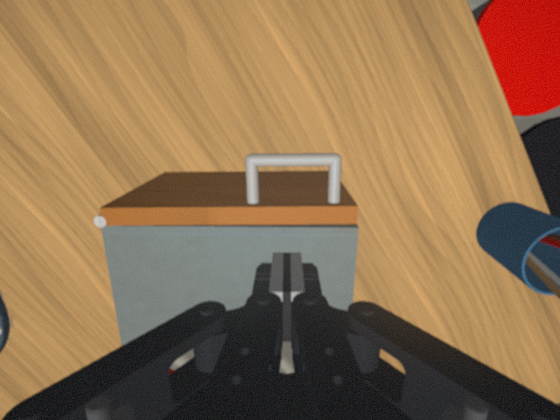

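The wrist picture shows the hinge cap at (100,222), the door's inner edge on row 225 ending at (356,225), and the handle bar at (293,160). Compared with my prediction, everything is about 6 mm further along the door and 3 mm further out, so I'll correct the hinge position.

```bash
sed -i 's/^HG=np.array(\[.470,-.027\])/HG=np.array([.4765,-.0275])/' h.py
python3 - <<'E'
from h import *
g=dp(0,-.036,.185);print(g)
plan([((*g,.23),A0),((*g,.172),A0)],[4,4])
E
```

```text
[ 0.6532705  -0.09286963]
[0.081, 0.001, 0.004] [-0.01, -0.01, 0.0]
[0.081, 0.001, 0.004] [-0.01, -0.01, 0.0]
[0.081, 0.001, 0.004] [-0.01, -0.01, 0.0]
[0.081, 0.001, 0.004] [-0.01, -0.01, 0.0]
--
[0.036, 0.0, -0.0] [-0.0, -0.0, 0.0]
[0.036, 0.0, -0.0] [-0.0, -0.0, 0.0]
[0.036, 0.0, -0.0] [-0.0, -0.0, 0.0]
[0.036, 0.0, -0.0] [-0.0, -0.0, 0.0]
--
```

```bash
python3 -m handwheel '[[1,[0.081,0.001,0.004],[0,0,0]],[1,[0.081,0.001,0.004],[0,0,0]],[1,[0.081,0.001,0.004],[0,0,0]],[1,[0.081,0.001,0.004],[0,0,0]],[1,[0,0,0],[0,0,0]]]'
python3 -m handwheel '[[1,[0.036,0,0],[0,0,0]],[1,[0.036,0,0],[0,0,0]],[1,[0.036,0,0],[0,0,0]],[1,[0.036,0,0],[0,0,0]],[1,[0,0,0],[0,0,0]]]'
python3 - <<'E'
from h import *
# contact: finger outer face at bar inner edge -> finger centre at door x=-.054+.011=-.043
plan([((*dp(t,-.043,.185),.172),A0+t) for t in (0,.04,.08,.12,.16,.20,.24)],[1]*7)
E
```

```text
time_s: 3.15
tcp_pos: [0.6506, -0.0944, 0.2267]
tool_rot: [-2.726, 1.564, 3.007]
ft_force: [-0.7, -0.2, 0.5]
finger_gap: 0.0001
time_s: 3.65
tcp_pos: [0.6527, -0.0943, 0.1734]
tool_rot: [-2.715, 1.57, 3.018]
ft_force: [-0.3, -0.2, 0.2]
finger_gap: 0.0001
[0.003, 0.021, -0.001] [-0.04, -0.01, 0.01]
--
[0.0, 0.018, -0.005] [-0.5, 0.0, 0.0]
--
[0.0, 0.018, -0.005] [-0.5, 0.0, -0.0]
--
[0.0, 0.018, -0.005] [-0.5, -0.0, 0.0]
--
[0.0, 0.018, -0.005] [-0.5, 0.0, 0.0]
--
[0.0, 0.018, -0.005] [-0.5, -0.0, 0.0]
--
[0.0, 0.018, -0.005] [-0.5, 0.0, -0.0]
--
```

```bash
python3 -m handwheel '[[1,[0.003,0.021,-0.001],[0,0,0]],[1,[0,0.018,-0.005],[-0.5,0,0]],[1,[0,0.018,-0.005],[-0.5,0,0]],[1,[0,0.018,-0.005],[-0.5,0,0]],[1,[0,0,0],[0,0,0]]]'
python3 -m handwheel '[[1,[0,0.018,-0.005],[-0.5,0,0]],[1,[0,0,0],[0,0,0]],[1,[0,0,0],[0,0,0]],[1,[0,0,0],[0,0,0]],[1,[0,0,0],[0,0,0]]]'
python3 - <<'E'
from h import *
p,R,o=pose();print(p,o["ft_force"])
E
```

```text
time_s: 4.15
tcp_pos: [0.6632, -0.063, 0.1722]
tool_rot: [1.374, 1.57, 0.949]
ft_force: [-0.5, 0.5, -0.8]
finger_gap: 0.0002
time_s: 4.65
tcp_pos: [0.6639, -0.0573, 0.1718]
tool_rot: [2.873, 1.571, 2.485]
ft_force: [-0.0, -0.4, -0.2]
finger_gap: 0.0001
[ 0.66394385 -0.05726704  0.17183523] [-0.00802362 -0.37149151 -0.18917566]
```

```bash
python3 -m handwheel '[[1,[0,0.018,-0.005],[-0.5,0,0]],[1,[0,0,0],[0,0,0]],[1,[0,0,0],[0,0,0]],[1,[0,0.012,-0.003],[-0.3,0,0]],[1,[0,0,0],[0,0,0]]]'
python3 - <<'E'
from h import *
p,R,o=pose();print(p,o["ft_force"],np.arctan2(R[1,2],R[0,2])-A0)
cv2.imwrite("pics/top1.png",cv2.resize(arm.grab_frame("top")[110:290,290:470],None,fx=3,fy=3))
E
```

```text
time_s: 5.15
tcp_pos: [0.6654, -0.0442, 0.1719]
tool_rot: [2.023, 1.57, 1.7]
ft_force: [-0.4, -0.1, -0.2]
finger_gap: 0.0002
[ 0.66544358 -0.04420472  0.17189605] [-0.44747442 -0.11632776 -0.16668161] 0.2235497464458996
```

View pics/top1.png

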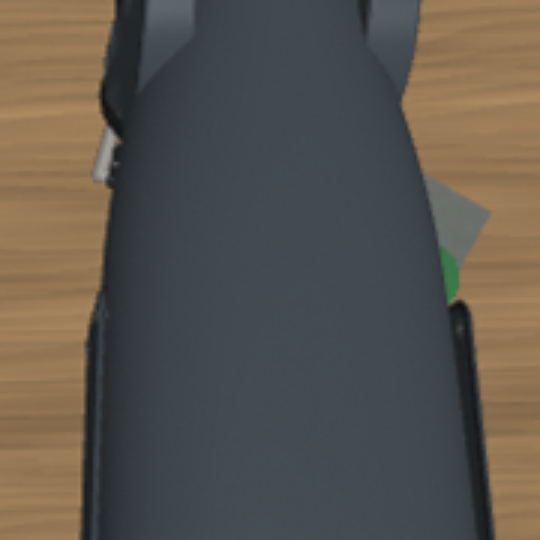

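The arm covers most of the door. The handle's end shows at about full-frame px (325,160), left of where it started, so the door is moving.

```bash
python3 -m handwheel '[[1,[0,0.016,-0.004],[-0.4,0,0]],[1,[0,0,0],[0,0,0]],[1,[0,0,0],[0,0,0]],[1,[0,0,0],[0,0,0]],[1,[0,0,0],[0,0,0]]]'
python3 -m handwheel '[[1,[0,0.016,-0.004],[-0.4,0,0]],[1,[0,0,0],[0,0,0]],[1,[0,0,0],[0,0,0]],[1,[0,0,0],[0,0,0]],[1,[0,0,0],[0,0,0]]]'
python3 - <<'E'
from h import *
p,R,o=pose();c=arm.camera_params("wrist");cv2.imwrite("pics/w2.png",arm.grab_frame("wrist"))
np.savez("w2.npz",**c)
w=p[:2]-HG;print(o["ft_force"],np.arctan2(R[1,2],R[0,2])-A0,"th est",np.arctan2(w[1],w[0])-A0-np.arctan2(.043,.185),np.hypot(*w))
E
```

```text
time_s: 5.7
tcp_pos: [0.6659, -0.0387, 0.1719]
tool_rot: [-1.363, 1.57, -1.655]
ft_force: [-0.3, -5.5, -0.6]
finger_gap: -0.0001
time_s: 6.2
tcp_pos: [0.6661, -0.036, 0.172]
tool_rot: [-1.325, 1.563, -1.588]
ft_force: [-0.2, -22.9, 0.3]
finger_gap: 0.0004
[ -0.24068476 -22.89998578   0.31203006] 0.2832776373615931 th est 0.27337551382091874 0.18982772145352106
```

View pics/w2.png

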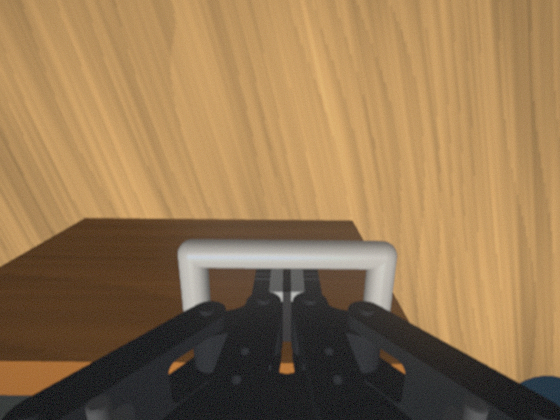

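The bar fills the middle of the wrist view (180–395, 255), with the fingers hooked behind it. The force rose to 23 N at th ≈ 0.27, so the catch has stopped the door. I'll slack off, lift out and look at the gap.

```bash
python3 -m handwheel '[[1,[0,-0.016,0],[0,0,0]],[1,[0,-0.008,0],[0,0,0]],[1,[-0.08,0,0],[0,0,0]],[1,[-0.1,0,0],[0,0,0]],[1,[-0.1,0,0],[0,0,0]]]'
python3 -m handwheel '[[1,[-0.1,-0.05,0],[0,0,0]],[1,[-0.03,-0.08,0],[0,0,0]],[1,[0,-0.08,0],[0,0,0]],[1,[0,0,0],[0,0,0]],[1,[0,0,0],[0,0,0]]]'
python3 - <<'E'
from h import *
p,R,o=pose();c=arm.camera_params("wrist");cv2.imwrite("pics/w3.png",arm.grab_frame("wrist"))
np.savez("w3.npz",**c)
print(p,o["ft_force"])
for t in(0,.25,.27,.29):
    print(t,*[proj(c,[*dp(t,0,y),.18]).round(1) for y in(0,.1,.2,.246)])
E
```

```text
time_s: 6.75
tcp_pos: [0.6633, -0.0401, 0.2849]
tool_rot: [2.608, 1.569, 2.349]
ft_force: [0.9, -0.3, -0.3]
finger_gap: -0.0002
time_s: 7.25
tcp_pos: [0.642, -0.122, 0.3359]
tool_rot: [1.856, 1.57, 1.595]
ft_force: [0.8, 0.8, 0.2]
finger_gap: -0.0
[ 0.64203837 -0.12196885  0.3358583 ] [0.81146074 0.76616887 0.22527215]
0 [ 62.  140.1] [182.  173.8] [294.9 205.4] [344.6 219.4]
0.25 [ 62.  140.1] [184.  144.4] [305.  148.7] [360.3 150.6]
0.27 [ 62.  140.1] [183.8 141.9] [305.2 143.8] [360.8 144.6]
0.29 [ 62.  140.1] [183.6 139.5] [305.3 138.9] [361.3 138.6]
```

View pics/w3.png

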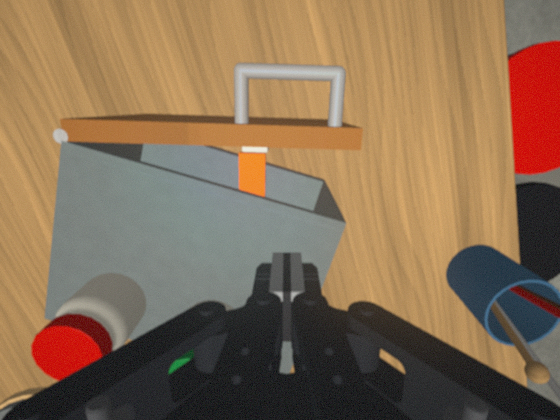

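The orange tongue is at px (239–266, 153–195). The door's inner edge runs from (62,142) to (361,150), so th ≈ 0.25.

Run:
```python
from h import *
im=cv2.imread("pics/w3.png");c=dict(np.load("w3.npz"))
hsv=cv2.cvtColor(im,cv2.COLOR_BGR2HSV)
m=cv2.inRange(hsv,(5,200,200),(20,255,255));m[:151]=0;m[210:]=0
n,l,s,ce=cv2.connectedComponentsWithStats(m);k=1+s[1:,4].argmax();print(s[k],ce[k])
x0,y0,w,h=s[k][:4]
X,u=frame(.25)
for uv in((x0,y0+h/2),(x0+w,y0+h/2),ce[k],(x0+w/2,y0),(x0+w/2,y0+h)):
    q=onz(c,uv,.158)[:2]-HG;print(uv,"doorframe x,y",q@X,q@u,"depth rel front",q@frame(0)[0])
for t in(.25,):
  for y in(.12,.16,.2):print(y,"gap",y*np.sin(t))
q=[onz(c,uv,.18)[:2]-HG for uv in((361,150),(345,222),(62,142))];print([np.round([v@X,v@u,v@frame(0)[0],v@frame(0)[1]],4) for v in q])
```

```text
[240 153  25  42 879] [252.05460751 172.25369738]
(np.int32(240), np.float64(174.0)) doorframe x,y 0.027860907228289208 0.14301756043226413 depth rel front -0.008388331600247843
(np.int32(265), np.float64(174.0)) doorframe x,y 0.027058940963009596 0.16592212492639977 depth rel front -0.01483204661731987
[252.05460751 172.25369738] doorframe x,y 0.025849896130331645 0.15405539372207858 depth rel front -0.013067628890748358
(np.float64(252.5), np.int32(153)) doorframe x,y 0.008269606928262462 0.15439005744663487 depth rel front -0.0301841866063728
(np.float64(252.5), np.int32(195)) doorframe x,y 0.047413724465209896 0.15455214219023763 depth rel front 0.0077029347047749795
0.12 gap 0.02968847511054275
0.16 gap 0.03958463348072367
0.2 gap 0.04948079185090459
[array([-0.0005,  0.2465, -0.0615,  0.2387]), array([0.0633, 0.2389, 0.0022, 0.2471]), array([ 0.0016, -0.0003,  0.0016,  0.0001])]
```

Run:
```python
from h import *
g=dp(.25,.016,.1545);print(g)
plan([((*g,.25),A0+.25),((*g,.188),A0+.25)],[4,4])
```

```text
[ 0.61958986 -0.08792798]
[0.054, 0.017, -0.019] [0.11, -0.0, -0.0]
[0.054, 0.016, -0.019] [0.11, -0.0, -0.0]
[0.054, 0.016, -0.019] [0.11, -0.0, -0.0]
[0.054, 0.016, -0.019] [0.11, -0.0, -0.0]
--
[0.039, 0.0, -0.0] [0.0, 0.0, -0.0]
[0.039, 0.0, -0.0] [0.0, 0.0, -0.0]
[0.039, 0.0, -0.0] [0.0, 0.0, -0.0]
[0.039, 0.0, -0.0] [0.0, 0.0, -0.0]
--
```

```bash
python3 -m handwheel '[[1,[0.054,0.017,-0.019],[0.11,0,0]],[1,[0.054,0.016,-0.019],[0.11,0,0]],[1,[0.054,0.016,-0.019],[0.11,0,0]],[1,[0.054,0.016,-0.019],[0.11,0,0]],[1,[0,0,0],[0,0,0]]]'
python3 - <<'E'
from h import *
g=dp(.25,.016,.1545)
plan([((*g,.22),A0+.25),((*g,.188),A0+.25)],[2,3])
E
```

```text
time_s: 7.8
tcp_pos: [0.6182, -0.0864, 0.2466]
tool_rot: [-3.115, 1.565, 2.875]
ft_force: [0.5, 0.8, -0.0]
finger_gap: -0.0001
[0.033, -0.001, 0.002] [0.02, -0.04, 0.0]
[0.033, -0.001, 0.002] [0.02, -0.04, 0.0]
--
[0.027, 0.0, 0.0] [0.0, 0.0, 0.0]
[0.027, 0.0, 0.0] [0.0, 0.0, 0.0]
[0.027, 0.0, 0.0] [0.0, 0.0, 0.0]
--
```

```bash
python3 -m handwheel '[[1,[0.033,-0.001,0.002],[0,0,0]],[1,[0.033,-0.001,0.002],[0,0,0]],[1,[0.027,0,0],[0,0,0]],[1,[0.027,0,0],[0,0,0]],[1,[0.025,0,0],[0,0,0]]]'
python3 -m handwheel '[[1,[0.01,0,0],[0,0,0]],[1,[0,0,0],[0,0,0]],[1,[0,0,0],[0,0,0]],[1,[0,0,0],[0,0,0]],[1,[0,0,0],[0,0,0]]]'
python3 - <<'E'
from h import *
g=dp(.25,.016,.1545)
p,R,o=pose();e=p[:2]-g;X,u=frame(.25);print("err x,u",e@X,e@u,np.arctan2(R[1,2],R[0,2])-A0)
E
```

```text
time_s: 8.3
tcp_pos: [0.6215, -0.0899, 0.1911]
tool_rot: [0.789, 1.57, 0.494]
ft_force: [0.7, -0.4, -0.2]
finger_gap: 0.0002
time_s: 8.8
tcp_pos: [0.6214, -0.0901, 0.188]
tool_rot: [0.31, 1.57, 0.014]
ft_force: [0.9, -0.6, 0.1]
finger_gap: -0.0003
err x,u 0.0015367129248332083 0.002376672792896323 0.25073620839807115
```

Tips are at about z = 0.163 with no contact yet. Pressing in small steps now.

```bash
python3 -m handwheel '[[1,[0.01,0,0],[0,0,0]],[1,[0.01,0,0],[0,0,0]],[1,[0,0,0],[0,0,0]],[1,[0,0,0],[0,0,0]],[1,[0,0,0],[0,0,0]]]'
python3 -m handwheel '[[1,[0.01,0,0],[0,0,0]],[1,[0,0,0],[0,0,0]],[1,[0,0,0],[0,0,0]],[1,[0,0,0],[0,0,0]],[1,[0,0,0],[0,0,0]]]'
```

```text
time_s: 9.3
tcp_pos: [0.6213, -0.0902, 0.1797]
tool_rot: [-0.371, 1.57, -0.667]
ft_force: [-0.8, -3.0, 2.4]
finger_gap: 0.0003
time_s: 9.8
tcp_pos: [0.6213, -0.0902, 0.1757]
tool_rot: [-0.524, 1.57, -0.819]
ft_force: [-0.3, -3.6, 5.3]
finger_gap: -0.0001
```

```bash
python3 -m handwheel '[[1,[0.01,0,0],[0,0,0]],[1,[0.009,0,0],[0,0,0]],[1,[0,0,0],[0,0,0]],[1,[0,0,0],[0,0,0]],[1,[0,0,0],[0,0,0]]]'
python3 - <<'E'
from h import *
p,R,o=pose();w=p[:2]-HG;X,u=frame(.25);print("xy in door",w@X,w@u,p[2],o["ft_force"])
cx=w@X;cy=w@u
plan([((*dp(t,.010,cy),.1675),A0+t) for t in np.arange(.28,.82,.045)],[1]*12)
E
```

```text
time_s: 10.3
tcp_pos: [0.6216, -0.0898, 0.1684]
tool_rot: [0.698, 1.57, 0.403]
ft_force: [-0.5, -2.0, 6.8]
finger_gap: -0.0002
xy in door 0.017226676844893367 0.15693961770992795 0.16841655612584702 [-0.53215862 -1.99847558  6.78182314]
[0.002, 0.03, 0.001] [-0.36, 0.01, -0.01]
--
[-0.0, 0.018, 0.001] [-0.56, -0.0, -0.0]
--
[-0.0, 0.018, 0.001] [-0.56, 0.0, -0.0]
--
[-0.0, 0.018, 0.001] [-0.56, 0.0, 0.0]
--
[-0.0, 0.018, 0.001] [-0.56, 0.0, 0.0]
--
[-0.0, 0.018, 0.001] [-0.56, 0.0, 0.0]
--
[-0.0, 0.018, 0.001] [-0.56, 0.0, -0.0]
--
[-0.0, 0.018, 0.001] [-0.56, 0.0, -0.0]
--
[-0.0, 0.018, 0.001] [-0.56, 0.0, 0.0]
--
[0.0, 0.018, 0.001] [-0.56, 0.0, -0.0]
--
[0.0, 0.018, 0.001] [-0.56, 0.0, -0.0]
--
[0.0, 0.018, 0.001] [-0.56, 0.0, 0.0]
--
```

```bash
python3 -m handwheel '[[1,[0.004,0,0],[0,0,0]],[1,[0,0.016,0],[-0.2,0,0]],[1,[0,0.014,0.001],[-0.2,0,0]],[1,[0,0.018,0.001],[-0.56,0,0]],[1,[0,0.012,0.001],[-0.4,0,0]]]'
python3 - <<'E'
from h import *
p,R,o=pose();w=p[:2]-HG;print(p[2],o["ft_force"],np.arctan2(R[1,2],R[0,2])-A0,"th if touching",np.arctan2(w[1],w[0])-A0+np.arctan2(.011,.157))
E
```

```text
time_s: 10.8
tcp_pos: [0.6292, -0.0666, 0.167]
tool_rot: [0.543, 1.569, 0.358]
ft_force: [-1.0, -1.8, 8.4]
finger_gap: -0.0001
0.1669666043193932 [-0.96573374 -1.75601609  8.42550944] 0.36164108185263716 th if touching 0.3655629463022973
```

```bash
python3 -m handwheel '[[1,[0,0.018,0.001],[-0.56,0,0]],[1,[0,0.018,0.001],[-0.56,0,0]],[1,[0,0.018,0.001],[-0.56,0,0]],[1,[0,0.018,0.001],[-0.56,0,0]],[1,[0,0.018,0.001],[-0.56,0,0]]]'
python3 -m handwheel '[[1,[0,0.018,0.001],[-0.56,0,0]],[1,[0,0.018,0.001],[-0.56,0,0]],[1,[0,0.018,0.001],[-0.56,0,0]],[1,[0,0.018,0.001],[-0.56,0,0]],[1,[0,0.018,0.001],[-0.56,0,0]]]'
python3 - <<'E'
from h import *
p,R,o=pose();w=p[:2]-HG;th=np.arctan2(w[1],w[0])-A0+np.arctan2(.011,.157);print(p[2],np.hypot(*w),o["ft_force"],np.arctan2(R[1,2],R[0,2])-A0,"th if touching",th)
plan([((*dp(t,.011,.157),.1675),A0+t) for t in np.arange(th+.055,1.53,.055)],[1]*30)
E
```

```text
time_s: 11.3
tcp_pos: [0.6342, -0.0312, 0.167]
tool_rot: [0.501, 1.57, 0.54]
ft_force: [-1.6, -2.5, 8.9]
finger_gap: -0.0001
time_s: 11.8
tcp_pos: [0.6312, 0.0046, 0.1669]
tool_rot: [2.386, 1.57, 2.649]
ft_force: [-3.8, -2.7, 10.5]
finger_gap: -0.0001
0.1669016584233147 0.15796308672032447 [-3.81809677 -2.67510677 10.49219574] 0.8095638974757413 th if touching 0.8212274877753936
[-0.001, 0.022, -0.001] [-0.83, -0.0, -0.0]
--
[0.0, 0.022, 0.001] [-0.69, -0.0, 0.0]
--
[0.0, 0.022, 0.001] [-0.69, 0.0, -0.0]
--
[0.0, 0.022, 0.001] [-0.69, -0.0, -0.0]
--
[0.0, 0.022, 0.001] [-0.69, -0.0, 0.0]
--
[0.0, 0.022, 0.001] [-0.69, 0.0, 0.0]
--
[0.0, 0.022, 0.001] [-0.69, 0.0, 0.0]
--
[0.0, 0.022, 0.001] [-0.69, -0.0, 0.0]
--
[0.0, 0.022, 0.001] [-0.69, -0.0, 0.0]
--
[0.0, 0.022, 0.001] [-0.69, 0.0, -0.0]
--
[0.0, 0.022, 0.001] [-0.69, -0.0, -0.0]
--
[0.0, 0.022, 0.001] [-0.69, -0.0, -0.0]
--
```

```bash
python3 -m handwheel '[[1,[0,0.022,0],[-0.8,0,0]],[1,[0,0.022,0.001],[-0.69,0,0]],[1,[0,0.022,0.001],[-0.69,0,0]],[1,[0,0.022,0.001],[-0.69,0,0]],[1,[0,0.022,0.001],[-0.69,0,0]]]'
python3 -m handwheel '[[1,[0,0.022,0.001],[-0.69,0,0]],[1,[0,0.022,0.001],[-0.69,0,0]],[1,[0,0.022,0.001],[-0.69,0,0]],[1,[0,0.022,0.001],[-0.69,0,0]],[1,[0,0.022,0.001],[-0.69,0,0]]]'
python3 -m handwheel '[[1,[0,0.018,0.001],[-0.6,0,0]],[1,[0,0.014,0.001],[-0.5,0,0]],[1,[0,0.01,0],[-0.3,0,0]],[1,[0,0,0],[0,0,0]],[1,[0,0,0],[0,0,0]]]'
python3 - <<'E'
from h import *
p,R,o=pose();w=p[:2]-HG;th=np.arctan2(w[1],w[0])-A0+np.arctan2(.011,.157);print(p[2],np.hypot(*w),o["ft_force"],np.arctan2(R[1,2],R[0,2])-A0,"th if touching",th)
E
```

```text
time_s: 12.3
tcp_pos: [0.6164, 0.0459, 0.1669]
tool_rot: [-3.018, 1.571, -2.469]
ft_force: [-3.0, -4.1, 9.8]
finger_gap: -0.0
time_s: 12.8
tcp_pos: [0.591, 0.0814, 0.1668]
tool_rot: [-2.865, 1.57, -2.041]
ft_force: [-3.9, -6.1, 10.4]
finger_gap: -0.0001
time_s: 13.3
tcp_pos: [0.5785, 0.0933, 0.1668]
tool_rot: [2.076, 1.57, 3.011]
ft_force: [-4.3, -2.7, 10.6]
finger_gap: 0.0002
0.16684147281349682 0.1581041530628105 [-4.28142954 -2.67777653 10.63379197] 1.4808005278943344 th if touching 1.4858637547034756
```

```bash
python3 -m handwheel '[[1,[0,0.014,0.001],[-0.4,0,0]],[1,[0,0.012,0.001],[-0.4,0,0]],[1,[0,0,0],[0,0,0]],[1,[0,-0.01,0],[0,0,0]],[1,[-0.04,-0.01,0],[0,0,0]]]'
python3 -m handwheel '[[1,[-0.08,-0.01,0],[0,0,0]],[1,[-0.1,0,0],[0,0,0]],[1,[-0.1,0,0],[0,0,0]],[1,[-0.1,-0.1,0],[0,0,0]],[1,[-0.1,-0.1,0],[0,0,0]]]'
python3 -m handwheel '[[1,[0,-0.12,0],[0,0,0]],[1,[0,-0.12,0],[0,0,0]],[1,[0,-0.12,0],[0,0,0]],[1,[0,0,0],[0,0,0]],[1,[0,0,0],[0,0,0]]]'
python3 - <<'E'
from h import *
p,R,o=pose();print(p,o["ft_force"])
a=arm.grab_frame("top");b=arm.grab_frame("side");cv2.imwrite("pics/end_top.png",a);cv2.imwrite("pics/end_side.png",b)
E
```

```text
time_s: 13.8
tcp_pos: [0.5765, 0.0959, 0.181]
tool_rot: [1.989, 1.566, 2.987]
ft_force: [-1.7, 0.1, 3.3]
finger_gap: -0.0006
time_s: 14.3
tcp_pos: [0.6407, 0.0558, 0.3669]
tool_rot: [0.272, 1.569, 1.272]
ft_force: [2.9, -0.0, 0.7]
finger_gap: 0.0003
time_s: 14.8
tcp_pos: [0.7471, -0.0106, 0.3644]
tool_rot: [1.835, 1.567, 2.832]
ft_force: [0.3, 1.1, 0.5]
finger_gap: 0.0002
[ 0.74714432 -0.01055376  0.36436966] [0.34531026 1.12577898 0.50799232]
```

View pics/end_top.png

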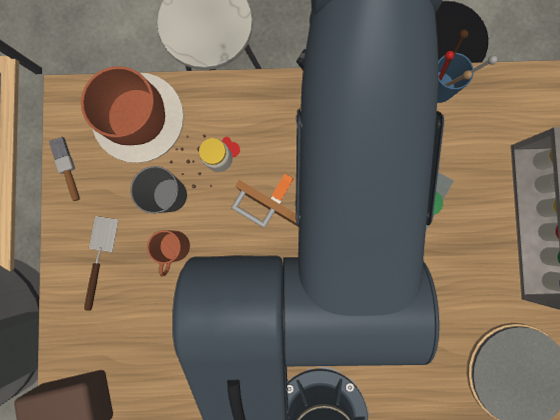

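View pics/end_side.png

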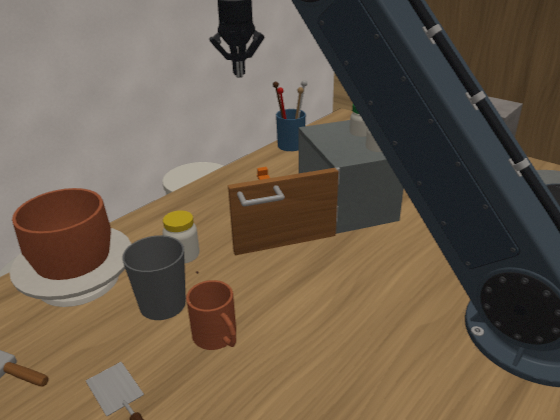

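The top view shows the door's free end at about (238,183), the tongue clear of the lip, and the yellow jar, mug and tub where they were. In the side view the door stands out at about a right angle and the gripper is clear. One numeric check, then I'll hand in.

Run:
```python
from h import *
p=arm.camera_params("top");w=onz(p,(238,182),.18)[:2]-HG
print("door",np.arctan2(w[1],w[0])-A0,np.hypot(*w))
a,b=cv2.imread("pics/top0.png").astype(int),cv2.imread("pics/end_top.png").astype(int)
print("mean diff jar_yellow/tub/mug area",np.abs(a-b)[125:275,125:228].mean())
sa,sb=cv2.imread("pics/side0.png").astype(int),cv2.imread("pics/end_side.png").astype(int)
print("side",np.abs(sa-sb)[210:360,120:225].mean())
print(arm.get_obs()["ft_force"],arm.close_job())
```

```text
door 1.5725064729195037 0.24303006949548314
mean diff jar_yellow/tub/mug area 27.003624595469255
side 10.29288888888889
the job is handed in; nothing more can be done
[-0.91622738  0.14475116  0.25663895] None
```

The mean image difference is larger than I expected, so I'm comparing object positions in the saved pictures before reporting.

Run:
```python
import cv2,numpy as np
a,b=[cv2.imread(f"pics/{n}.png") for n in("top0","end_top")]
print("bare bench diff",np.abs(a.astype(int)-b)[300:350,120:170].mean(), a[200,100],b[200,100])
for n,(y0,y1,x0,x1) in dict(yellow=(130,178,192,225),tub=(160,220,125,192),mug=(225,280,142,195),green=(185,220,425,446)).items():
    t=a[y0:y1,x0:x1];s=cv2.matchTemplate(b[y0-15:y1+15,x0-15:x1+15],t,cv2.TM_CCOEFF_NORMED);_,v,_,l=cv2.minMaxLoc(s);print(n,"shift px",l[0]-15,l[1]-15,"score",round(v,3))
```

```text
bare bench diff 28.0392 [ 71 101 126] [ 90 128 159]
yellow shift px 0 0 score 0.999
tub shift px 0 0 score 1.0
mug shift px 0 0 score 0.745
green shift px 0 0 score 0.587
```

The cabinet door is open at about a right angle and the job is handed in; the interface reported no verdict. The clock read 14.8 s at the last move, against the 58 s limit.

- **Ajar:** I hooked the handle from above and drew the door until the catch stopped it. The force rose to 23 N, with the door at about 0.25 rad.
- **Catch:** The wrist camera showed the tongue about 154 mm from the hinge. I pressed it down about 13–14 mm with the closed fingers (about 7–8 N).
- **Opening:** With the catch held down, I pushed the door's inner face round its arc, then lifted clear.

Last checks:
- **Door:** The top view measured it at 1.57 rad. The free end came out 243 mm from the hinge, against the true 246 mm. The gripper was clear, with only about 1 N of noise on the force sensor. I did not separately measure that the door was still.
- **Yellow jar and tub:** Template matching showed no shift, with scores of 0.999 and 1.0.
- **Mug and green jar:** The best match was also at zero shift, but scores were weaker (0.75 and 0.59). The arm partly hid the green jar, and the lighting had changed. The mug looked unmoved in both views.
- **Red jar:** The arm hid it in the final pictures, so I could not check it. The tool stayed clear of it throughout.
- **Disagreeing check:** The plain image difference around the yellow jar, tub and mug was high (27). Bare bench differed just as much (28), so this is a change in brightness, not movement.

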